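# Show a tested display module to the probe-mark camera

## Task

The functional test has finished: pull the tester's drawer out to its stop, take the module with the green screen out of its nest, and hold it up to the slanted inspection camera so that the camera can check its underside for probe marks: underside square to the lens, centred on it, 150 mm in front of the light's face, long edges along the long sides of the light. Finish while holding it there, still, in the gripper; leave the drawer out and the other module in its nest, do not touch the camera, and leave everything else on the bench where it is.

Things in the scene. Friction and masses are not known exactly. Their poses are not given: they have to be found in the camera images.
- tester: Black slide-out functional tester: a fixed box 240 (x, depth) x 300 (y, width) x 120 mm high with a clear acrylic window in its top; place and yaw vary. Origin: centre of its underside, on the bench. Its front faces its own -x, towards the robot: grey drawer front at z 58 to 116 mm, below it a fixed panel with switch and lamps.
- test_drawer (a joint): How far the drawer is pulled out along the tester's -x, in m: 0 closed (at the start), 0.150 at its stop. A plain slide with about 3 N of friction; it stays where it is left, no latch.
- drawer_handle (a point): Middle of the drawer's steel bar handle; axes as the tester's; moves with the drawer. The bar is 10 mm thick, 124 mm long along y, 95 mm above the bench, 25 mm below the tester's top; its centre line is 40 mm in front of the drawer's front panel (35 mm clear behind the bar).
- nest_plate (a point): Point on the top face of the drawer's aluminium nest plate (65 mm above the bench), midway between its two nests, whose centres lie 60 mm to either side along y; axes as the tester's; moves with the drawer. The drawer's front panel tops out 51 mm above the plate, its inner face 25 mm from the nearer ends of the modules.
- nest_left (a point): Centre of the nest at +y, on the plate; the other is the same at -y. The module lies screen up on a probe block 70 x 30 x 15 mm high, with 1.5 mm of play between black blocks standing 21 mm above the plate: one 28 mm wide at each short end, and a post on the long edges near each corner. The middle 60 mm of both long edges is free for fingers down to the plate, 70 mm clear between modules.
- green_module: Display module with a GREEN screen: black-framed block 80 (x) x 50 (y) x 12 mm (z), about 90 g; its underside is a green circuit board with brass test pads. Origin: centre of its underside; z out of the screen. It starts in either nest, underside 15 mm above the nest plate, long edges along the tester's x, under the tester's window until the drawer is pulled.
- white_module: The same module with a pale blue-white screen, in the other nest; stays there. Origin: centre of its underside.
- camera_stand: Fixed camera stand: steel base 160 x 120 x 12 mm with two aluminium cheeks; place and yaw vary. Origin on the bench straight below the centre of the light's face. It carries the camera head, looking up and towards the stand's own -x, 30 degrees from vertical.
- camera_head: Inspection camera with a white LED frame light, 130 (x) x 90 mm (y), round its lens. Origin: centre of the light's front face, on the lens axis, 135 mm above the bench. z: viewing direction out of the lens, 30 degrees from vertical, leaning to the robot; y: level; x: along the light's long sides. The module belongs 150 mm out along z, underside to the lens, its x along this x (either way round).
- tray: Black plastic tray 240 x 170 x 30 mm, bystander. Origin: centre of underside.
- spare_module: Another display module with a pale blue-white screen, 80 x 50 x 12 mm, lying in the black tray, bystander. Origin: centre of underside.
- multimeter: Yellow and black hand multimeter, 165 x 80 x 44 mm, lying on the bench, bystander. Origin: centre of underside.
- screwdriver: Screwdriver 180 mm long lying on the bench, bystander.
- tape_roll: Roll of yellow tape, 90 mm across, 24 mm high, lying flat, bystander. Origin: centre of underside.
- brush: Cleaning brush 160 mm long lying on the bench, bystander.
- parts_bin: Open blue parts bin 160 x 110 x 55 mm, bystander. Origin: centre of underside.

How it is judged:
On the way, in this order (a step that is already met when the one before it is completed fails the run):
1. the drawer is pulled out to its stop (value of joint test_drawer above 0.142 m), for 0.2 s.
2. the green-screen module is lifted out of its nest in the fingers (z of green_module in the frame of nest_plate above 0.045 m and contact force between the fingers and green_module above 0.5 N), for 0.2 s.
At the end, for the whole second after the job is handed in: Held still by the fingers alone: green module's underside centre within 12 mm of the lens axis each way, 150 +- 14 mm from the light, facing it within 0.12 rad, long edges along the light's within 0.14 rad, over 200 mm up; drawer out over 140 mm; white module seated (x of green_module in the frame of camera_head between -0.012 and 0.012 m and y of green_module in the frame of camera_head between -0.012 and 0.012 m and z of green_module in the frame of camera_head between 0.136 and 0.164 m and angle between the z axis of green_module and the z axis of camera_head, either way round below 0.12 rad and angle between the x axis of green_module and the x axis of camera_head, either way round below 0.14 rad and angle between green_module's own z axis and vertical below 1 rad and height (world z) of green_module above 0.2 m and contact force between the fingers and green_module above 0.5 N and contact force between green_module and camera_stand below 0.1 N and linear speed of green_module below 0.02 m/s and angular speed of green_module below 0.1 rad/s and value of joint test_drawer above 0.14 m and z of white_module in the frame of nest_plate between 0.01 and 0.02 m and angle between white_module's own z axis and vertical below 0.1 rad); the arm keeps its last pose, push and grip.
It fails at once if the white-screen module in the drawer is lifted or tipped out of its nest (z of white_module in the frame of nest_plate above 0.025 m or angle between white_module's own z axis and vertical above 0.25 rad).
It fails at once if the camera is touched (over 2 N) (contact force between any of the arm, the fingers, green_module and camera_stand above 2 N).
It fails at once if something else loose on the bench is moved by more than 30 mm (distance of any of spare_module, tray, multimeter, screwdriver, tape_roll, brush, parts_bin from where it was at the start of the episode above 0.03 m).
It also fails if it takes over 56 s, if anything falls off the work surface, if the arm or the gripper's body presses on something with over 40 N, if the wrist force passes 120 N, or if a joint passes its speed limit or range.

## Robot

A 7-joint arm with a two-finger parallel gripper is mounted at the origin on the work surface. World frame = base frame: x ahead of the robot, y to its left, z up, the work surface at z = 0. Lengths are in m, angles in rad, forces in N, time in s.
With the tool pointing down it reaches from about 0.425 to 1.025 m from the base axis. Payload 3.6 kg.
Tool frame: the origin (TCP) lies at the very end of the fingers, on their centre line; the grasp point (between the pads) lies 19 mm behind it; z points along the fingers, y is the line along which they close (so a half turn about z gives the same grasp; the last joint's range is limited). The gripper opens to 85 mm and grips with 20 to 120 N. Pads are 22 mm wide; open, the fingers measure 114 mm over their backs; the gripper's body (76 mm by 85 mm) begins 54 mm behind the grasp point. The pads swing forward as they close: fully open they stand 13 mm farther back than shut.
Start: joints at [1.242, 0.591, 0.048, 1.609, -0.033, 0.943, -0.034], TCP at [0.169, -0.705, 0.231] pointing down, gripper open.
Joint ranges: [-2.69, 2.69], [-0.47, 2.24], [-1.27, 1.36], [0.19, 2.51], [-1.53, 4.68], [0.08, 2.07], [-3.09, 3.09]. Speed limits (rad/s): [2.57, 2.57, 3.14, 3.14, 3.14, 3.14, 3.14].

## Interface

Orientations are given as a unit quaternion [w, x, y, z].
In Python, from cell import ctrl gives the robot as it stands.
- The arm moves only by the tool play_rows, never from a script. Its argument "plan" is text: rows parted by semicolons, each of 7 numbers parted by spaces: the shift along the tool's x, y, z scaled (see below), then the turn, a rotation vector about the tool's x, y, z scaled (see below), then the opening, from 0 (shut) to 1 (fully open). A call has 1 to 10 rows; each row shifts and turns the commanded pose from where the row before left it, along the tool's axes as they then stand; what a row does not reach is not made up. The controller multiplies each number of a shift by 0.025 m and each number of a turn by 6 degrees. A row lasts 1/10 s, in which the tool goes at most 50 mm and 8.59 degrees, less where a joint would pass 70% of its speed; a pose out of reach is approached as far as the arm can. A call with a number of a shift or a turn outside -1 to 1 is refused whole. A call with a gripper value outside its range is refused whole. The fingers move at their own pace and stop on an object; "grip_force" is the grip in N (left out, the last holds). Time passes only in rows, so rows that do not move let the fingers close. It gives the time, the measured TCP pose, the force, the opening and the grip force at its end, in the units of the state.
- ctrl.state(): the state, without advancing time (a new reading comes with each control period).
- ctrl.snapshot(name): name is "scene" or "top"; returns a dict with "image" (400x640x3 uint8, blue, green, red), "fx", "fy", "cx", "cy" (pixels), "D" ([k1, k2, p1, p2, k3] as OpenCV has them; the pictures are not rectified), "R" (3x3) and "t" (3): a world point X has camera coordinates R X + t. Camera axes: x right, y down, z forward; pixel columns grow to the right and rows downward; lengths in m; the calibration is good to about 2 mm. A picture is of the moment at which its call begins. There is no depth.
- ctrl.job_done(): hands the job in; it is judged then, once.
Trained networks look in a picture, given as the dict that the camera call returned (one of the last four; its "shot" number tells which), for a name from the list of things; names that differ only in an ending like _2 or _b are one class to them, and where a whole thing is asked for, a point or a joint stands for the part that bears it (a point fixed in the world has none). Each returns a list of dicts, best first, with "p" (0 to 1); they miss things now and then, are a little off and sometimes report something else, mostly with a low value. They report only what shows in the picture. A call takes as long as a camera call.
- ctrl.recognise(picture, target): "centre" ([column, row] in pixels, amid what is visible of it).
- ctrl.masks_of(picture, target): "mask" (400x640 bool, what is visible of it) and "centre" ([column, row] in pixels, amid what is visible of it).
The state is a dict: "time_s": time; "joints": joint angles; "qd": joint speeds; "joint_efforts": joint torques, N m; "tool_pos": TCP position; "orientation": TCP orientation; "wrist_force": force on the tool from outside, world axes, zero at the start; "torque": the same for the moment, N m; "finger_gap": opening from 0.0 (shut) to 1.0 (fully open); "gripper_force": force on a finger pad.
Only numpy, scipy, OpenCV 4.12 (cv2) and the standard library are available. Lean on these libraries where they do the work, as an engineer would, in place of code of your own. Each camera call takes 0.05 s, during which the arm holds its last target. There are 200 camera calls.

## Working session

There is one attempt and no reset: what is moved stays moved. The work goes in short steps, Python scripts to look and compute and a tool call to move; the robot and the scene stay as the last step left them, time stands still between calls to the robot, and variables do not carry over. Pictures are saved under pics/ and viewed, at most 10 in all, crops included, and the job is handed in when it is done.

Besides the shell and the picture viewer there is one more tool, called in YAML: its name, and indented under it one key for each argument. play_rows: Moves the arm, as the interface text tells. Shifts and turns lie within -1 to 1; 1 stands for 0.025 m of shift or 6 degrees of turn. Its arguments: {"type":"object","properties":{"plan":{"type":"string"},"grip_force":{"type":"number"}},"required":["plan"]}

```bash
mkdir -p pics; ls
python3 - <<'E'
from cell import ctrl
import cv2,pickle
s=ctrl.state(); print(s)
for n in ["scene","top"]:
    p=ctrl.snapshot(n); cv2.imwrite(f"pics/{n}0.png",p["image"]); pickle.dump(p,open(n+"0.pkl","wb"))
    print(n,p["fx"],p["fy"],p["cx"],p["cy"],p["D"],p["R"],p["t"])
    for t in ["tester","drawer_handle","nest_plate","green_module","white_module","camera_stand","camera_head"]:
        m=ctrl.masks_of(p,t)
        print(t,[(round(d["p"],2),[round(float(c)) for c in d["centre"]],int(d["mask"].sum())) for d in m[:3]])
        if m: pickle.dump(m[0]["mask"],open(f"{n}_{t}.pkl","wb"))
E
```

```text
pics
{'time_s': 0.0, 'joints': array([ 1.2415156 ,  0.59213555,  0.04828428,  1.60981792, -0.03326425,
        0.94265656, -0.03366983]), 'qd': array([-1.16869510e-03, -3.81071479e-04, -7.04501631e-04,  7.62341348e-04,
        1.32414938e-03,  3.71649143e-04,  2.29468078e-05]), 'joint_efforts': array([ 3.06045522e-04, -5.48690665e+01,  1.54610697e+00, -1.98123336e+01,
        9.37666220e-03,  8.63926340e-03, -2.91458569e-06]), 'tool_pos': array([ 0.16918046, -0.70415081,  0.23013033]), 'orientation': array([-1.08811898e-03,  9.93049849e-01,  1.17689301e-01, -2.02746471e-04]), 'wrist_force': array([ 0.27450409, -0.54480881, -0.36970931]), 'torque': array([ 0.00027421, -0.02196149, -0.02089909]), 'gripper_force': 0.0, 'finger_gap': 1.0038873292149086}
scene 399.77863043749124 399.77863043749124 316.1973601939353 202.1057413538191 [0.02548408 0.         0.         0.         0.        ] [[ 0.31773689  0.94809661  0.01249315]
 [ 0.63682093 -0.20361967 -0.74363844]
 [-0.70249724  0.24423727 -0.66846525]] [-0.11565711 -0.30356626  2.03627398]
tester [(0.95, [413, 234], 6111)]
drawer_handle [(0.67, [384, 197], 150)]
nest_plate [(0.48, [379, 200], 171)]
green_module []
white_module []
camera_stand []
camera_head [(0.89, [256, 234], 735)]
top 417.950544480906 417.950544480906 318.55196538616684 198.0691876834839 [-0.07930192  0.          0.          0.          0.        ] [[-0.00977408 -0.99994725  0.00315801]
 [-0.9884364   0.00918355 -0.15135768]
 [ 0.15132069 -0.00460087 -0.98847402]] [-0.06449251  0.55637108  1.32480581]
tester [(0.74, [227, 130], 7655), (0.69, [232, 166], 1016), (0.54, [345, 232], 231)]
drawer_handle [(0.79, [230, 167], 852)]
nest_plate [(0.65, [232, 165], 922)]
green_module []
white_module [(0.47, [226, 165], 768)]
camera_stand [(0.76, [395, 164], 1782)]
camera_head [(0.81, [394, 161], 1166)]
```

View pics/scene0.png

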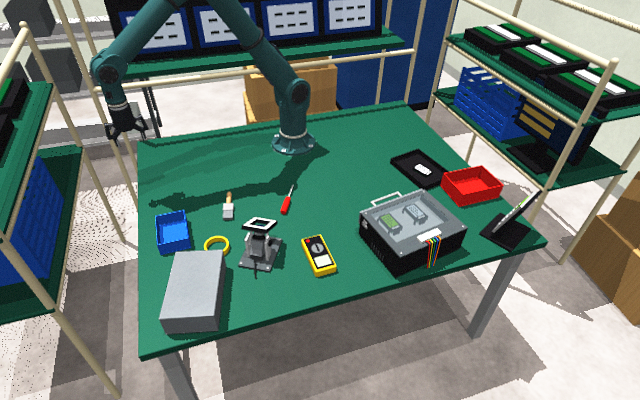

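View pics/top0.png

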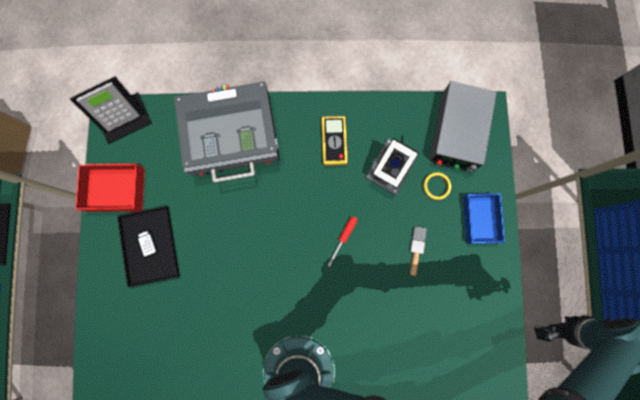

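Run:
```python
import pickle,cv2,numpy as np
T=pickle.load(open("top0.pkl","rb"))["image"];S=pickle.load(open("scene0.pkl","rb"))["image"]
def c(I,x,y,w,h):
    return cv2.resize(I[y:y+h,x:x+w],(400,300),interpolation=cv2.INTER_CUBIC)
m=np.vstack([np.hstack([c(T,166,80,128,96+10),c(T,360,125,80,60+8)]),np.hstack([c(S,350,175,128,96),c(S,226,205,80,60+8)])])
m=np.vstack([np.hstack([c(T,166,85,133,100),c(T,360,130,80,60)]),np.hstack([c(S,350,180,133,100),c(S,226,210,80,60)])])
cv2.imwrite("pics/mos.png",m)
```

```text
(no output)
```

View pics/mos.png

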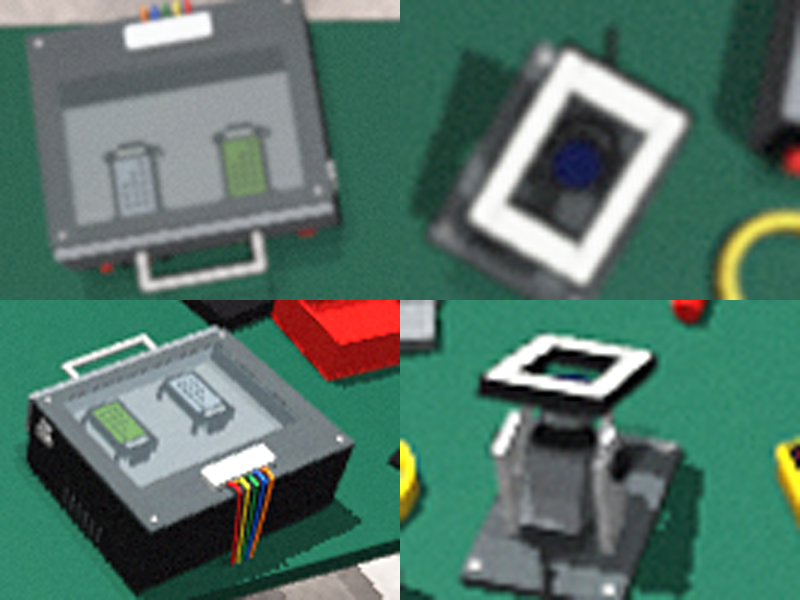

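```bash
cat > h.py <<'E'
import numpy as np,cv2,pickle
from scipy.optimize import least_squares
from scipy.spatial.transform import Rotation as Ro
def proj(p,X):
    K=np.array([[p["fx"],0,p["cx"]],[0,p["fy"],p["cy"]],[0,0,1.]])
    return cv2.projectPoints(np.asarray(X,float).reshape(-1,1,3),cv2.Rodrigues(np.array(p["R"]))[0],np.array(p["t"],float),K,np.array(p["D"]))[0].reshape(-1,2)
def tf(q,L):  # planar pose
    c,s=np.cos(q[2]),np.sin(q[2]);L=np.asarray(L,float)
    return np.c_[q[0]+c*L[:,0]-s*L[:,1],q[1]+s*L[:,0]+c*L[:,1],L[:,2]]
E
python3 - <<'E'
from h import *
T=pickle.load(open("top0.pkl","rb"));S=pickle.load(open("scene0.pkl","rb"))
u=lambda pts,ox,oy,mx,my,s:np.array([[ox+(x-mx)/s-0.5+.5/s,oy+(y-my)/s-.5+.5/s] for x,y in pts])
s=400/133
# tester: screws order FL(-x,+y),FR(-x,-y),BL,BR ; handle ends +y,-y
ot=u([(62,235),(318,190),(38,43),(288,5),(143,285),(267,267)],166,85,0,0,s)
os_=u([(220,335),(40,393),(340,438),(153,519),(155,341),(67,368)],350,180,0,300,s)
def model(q):
    i,h,iy=q[3],q[4],q[5]
    return tf(q,[(-.12+i,.15-iy,.12),(-.12+i,-.15+iy,.12),(.12-i,.15-iy,.12),(.12-i,-.15+iy,.12),(h,.062,.095),(h,-.062,.095)])
f=lambda q:np.r_[(proj(T,model(q))-ot).ravel(),(proj(S,model(q))-os_).ravel()]
r=least_squares(f,[.8,.25,.1,.012,-.17,.012],loss='soft_l1');print("tester",r.x.round(4));print(f(r.x).reshape(-1,2).round(1).tolist())
np.save("tester.npy",r.x)
# light
W=(T["image"].min(2)>150).astype(np.uint8);W[:,:365]=0;W[:,425:]=0;W[:130]=0;W[195:]=0
c=max(cv2.findContours(W,0,2)[0],key=cv2.contourArea);print(cv2.contourArea(c))
g=lambda q:tf(q,[(sx*.065*np.cos(np.pi/6),sy*.045,.135+sx*.065*.5) for sx,sy in((1,1),(1,-1),(-1,-1),(-1,1))])
oc=u([(568,48),(690,118),(585,285),(470,215)],360,130,400,0,5)
sc=proj(S,g([.7,-.2,-.5]));
r2=least_squares(lambda q:(proj(T,g(q))-oc).ravel(),[.75,-.25,-.5]);print("light",r2.x.round(4),r2.fun.round(1))
print("scene pred in mosaic",((proj(S,g(r2.x))-[226,210])*5+[400,300]).round().tolist())
np.save("light.npy",r2.x)
E
```

```text
tester [ 0.787   0.2285  0.1598  0.012  -0.168   0.0136]
[[-0.1, 0.4], [0.2, 0.9], [0.5, 0.3], [0.3, -1.1], [0.6, -0.2], [-2.2, -0.7], [0.8, -0.3], [2.2, 2.0], [-0.3, 0.3], [-0.1, -0.3], [-3.1, -0.8], [0.3, -0.4]]
1056.5
light [ 0.6487 -0.3075 -0.5508] [-0.  -1.3  1.2 -0.5  0.2  1.1 -1.5  0.7]
scene pred in mosaic [[602.0, 396.0], [475.0, 374.0], [540.0, 331.0], [656.0, 351.0]]
```

Run:
```python
from h import *
T=pickle.load(open("top0.pkl","rb"));S=pickle.load(open("scene0.pkl","rb"))
def quad(P,x0,x1,y0,y1):
    W=(P["image"][y0:y1,x0:x1].min(2)).astype(np.uint8)
    W=cv2.resize(W,None,fx=8,fy=8,interpolation=cv2.INTER_CUBIC);W=(W>165).astype(np.uint8)
    c=max(cv2.findContours(W,0,2)[0],key=cv2.contourArea);h=cv2.convexHull(c)
    for e in np.linspace(1,60,200):
        a=cv2.approxPolyDP(h,e,True)
        if len(a)==4:break
    return (a[:,0]+.5)/8-.5+[x0,y0]
qt=quad(T,365,425,130,195);qs=quad(S,235,282,212,232)
print(qt.round(1).tolist(),qs.round(1).tolist())
def g(q,sg): 
    k=q[3];return tf(q,[(sx*.065*k*np.cos(np.pi/6),sy*.045*k,.135+sg*sx*.065*k*.5) for sx,sy in((1,1),(1,-1),(-1,-1),(-1,1))])
def match(o,p): return o[[np.argmin(np.linalg.norm(o-x,axis=1)) for x in p]]
for sg in(1,-1):
    f=lambda q:np.r_[(proj(T,g(q,sg))-match(qt,proj(T,g(q,sg)))).ravel(),(proj(S,g(q,sg))-match(qs,proj(S,g(q,sg)))).ravel()]
    r=least_squares(f,[.65,-.307,-.55,1.]);print(sg,r.x.round(4),r.cost,r.fun.reshape(-1,2).round(1).tolist())
    if sg==1:np.save("light.npy",r.x[:3])
q=np.load("tester.npy")
for d in(0,.15):
    print(d,"handle",tf(q,[(q[4]-d,0,.095)]),)
b=S["image"]
```

```text
[[392.8, 140.1], [416.4, 153.6], [396.4, 186.1], [373.8, 172.8]] [[243.1, 224.9], [254.7, 216.6], [275.4, 220.3], [265.8, 228.8]]
1 [ 0.6484 -0.3068 -0.543   0.9158] 0.406516796410645 [[0.1, 0.1], [0.1, -0.0], [0.2, -0.3], [0.1, -0.2], [0.2, -0.3], [-0.1, -0.4], [-0.2, 0.1], [0.5, -0.1]]
-1 [ 0.6485 -0.3073 -0.6275  0.7861] 308.8565701186636 [[-0.8, 7.7], [-6.0, 6.8], [1.7, -6.5], [5.0, -6.6], [-1.0, 9.5], [3.1, 8.8], [0.4, -9.7], [-2.0, -9.2]]
0 handle [[0.6211658  0.20177894 0.095     ]]
0.15 handle [[0.473078   0.17790418 0.095     ]]
```

play_rows:
  plan: "0 0 0 0 0 -1 1;0 0 0 0 0 -1 0.35;0 0 0 0 0 -1 0.35;0 0 0 0 0 -1 0.35;0 0 0 0 0 -1 0.35;0 0 0 0 0 -1 0.35;0 0 0 0 0 -1 0.35;0 0 0 0 0 -1 0.35;0 0 0 0 0 -1 0.35;0 0 0 0 0 -1 0.35"
  grip_force: 40

```text
time_s: 1.8
tool_pos: [0.1692, -0.705, 0.2313]
orientation: [-0.0, 0.8, 0.6, -0.0]
wrist_force: [-0.6, 0.1, -0.5]
finger_gap: 0.349
gripper_force: 0.0
```

play_rows:
  plan: "0 0 0 0 0 -1 0.35;0 0 0 0 0 -1 0.35;0 0 0 0 0 -1 0.35;0 0 0 0 0 -1 0.35;0 0 0 0 0 -0.27 0.35;1 0.715 0 0 0 0 0.35;1 0.715 0 0 0 0 0.35;1 0.715 0 0 0 0 0.35;1 0.715 0 0 0 0 0.35;1 0.715 0 0 0 0 0.35"

```text
time_s: 2.8
tool_pos: [0.2382, -0.5663, 0.2314]
orientation: [0.0, 0.649, 0.761, -0.0]
wrist_force: [1.8, -0.3, -0.6]
finger_gap: 0.348
gripper_force: 0.0
```

play_rows:
  plan: "1 0.715 0 0 0 0 0.35;1 0.715 0 0 0 0 0.35;1 0.715 0 0 0 0 0.35;1 0.715 0 0 0 0 0.35;1 0.715 0 0 0 0 0.35;1 0.715 0 0 0 0 0.35;1 0.715 0 0 0 0 0.35;1 0.715 0 0 0 0 0.35;1 0.715 0 0 0 0 0.35;1 0.715 0 0 0 0 0.35"

```text
time_s: 3.8
tool_pos: [0.3752, -0.2912, 0.2316]
orientation: [0.0, 0.649, 0.761, -0.0]
wrist_force: [0.8, 0.4, -0.0]
finger_gap: 0.351
gripper_force: 0.0
```

play_rows:
  plan: "1 0.715 0 0 0 0 0.35;1 0.715 0 0 0 0 0.35;1 0.715 0 0 0 0 0.35;1 0.715 0 0 0 0 0.35;1 0.715 0 0 0 0 0.35;1 0.715 0 0 0 0 0.35;1 0.715 0 0 0 0 0.35;1 0.715 0 0 0 0 0.35;1 0.715 0 0 0 0 0.35;1 0.715 0 0 0 0 0.35"

```text
time_s: 4.8
tool_pos: [0.512, -0.0159, 0.2316]
orientation: [0.0, 0.649, 0.761, 0.0]
wrist_force: [-0.1, 0.5, -1.1]
finger_gap: 0.348
gripper_force: 0.0
```

play_rows:
  plan: "1 0.715 0 0 0 0 0.35;1 0.715 0 0 0 0 0.35;1 0.715 0 0 0 0 0.35;1 0.715 0 0 0 0 0.35;1 0.715 0 0 0 0 0.35;1 0.715 0 0 0 0 0.35;1 0.715 0 0 0 0 0.35;0 0 0 0 0 0 0.35;0 0 0 0 0 0 0.35"

```text
time_s: 5.7
tool_pos: [0.607, 0.1762, 0.2312]
orientation: [-0.0, 0.648, 0.761, -0.0]
wrist_force: [-0.2, -0.8, 0.1]
finger_gap: 0.351
gripper_force: 0.0
```

Run:
```python
from cell import ctrl
from h import *
s=ctrl.state();print(s["tool_pos"],s["orientation"],s["joints"].round(2))
q=np.load("tester.npy");H=tf(q,[(q[4],0,.095)])[0]
R=Ro.from_quat(np.r_[s["orientation"][1:],s["orientation"][0]]).as_matrix()
print("to handle, tool units",(R.T@(H-s["tool_pos"])/.025).round(2), "yaw",np.arctan2(R[1,0],R[0,0]))
for n in["top","scene"]:
    p=ctrl.snapshot(n);pickle.dump(p,open(n+"1.pkl","wb"))
    print(n,proj(p,[H,s["tool_pos"]]).round(1).tolist())
T,S=[pickle.load(open(n+"1.pkl","rb"))["image"] for n in("top","scene")]
cv2.imwrite("pics/m1.png",np.hstack([cv2.resize(T[100:200,180:280],(400,400),interpolation=2),cv2.resize(S[150:250,335:435],(400,400),interpolation=2)]))
```

```text
[0.60703064 0.17620086 0.23115113] [-4.53235464e-05  6.48431243e-01  7.61273175e-01 -2.70325786e-04] [ 0.01  0.52 -0.51  1.81  0.32  0.9  -0.49]
to handle, tool units [0.92 0.72 5.45] yaw 1.7305488107298592
top [[233.0, 176.0], [232.3, 171.1]]
scene [[385.4, 197.1], [382.2, 168.8]]
```

View pics/m1.png

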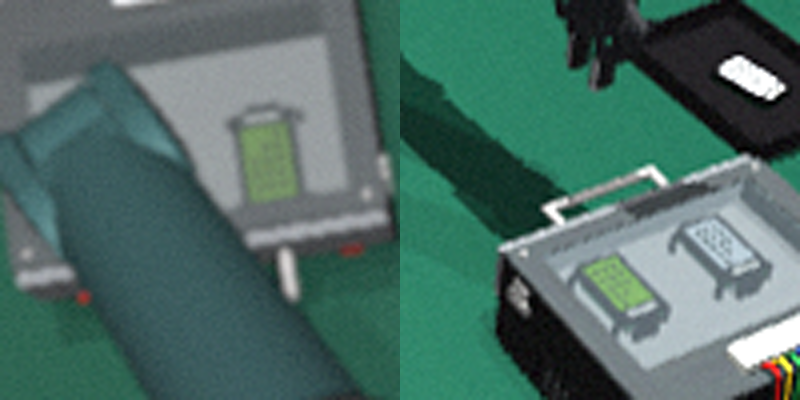

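play_rows:
  plan: "0.92 0.72 0 0 0 0 0.35;0 0 1 0 0 0 0.35;0 0 1 0 0 0 0.35;0 0 1 0 0 0 0.35;0 0 1 0 0 0 0.35;0 0 1 0 0 0 0.35;0 0 0.6 0 0 0 0.35;0 0 0.6 0 0 0 0.35;0 0 0 0 0 0 0.35"

```text
time_s: 6.7
tool_pos: [0.6201, 0.1999, 0.0746]
orientation: [-0.001, 0.649, 0.761, -0.002]
wrist_force: [-0.3, -0.9, -0.4]
finger_gap: 0.345
gripper_force: 0.0
```

play_rows:
  plan: "0 0 0 0 0 0 0;0 0 0 0 0 0 0;0 0 0 0 0 0 0;0 0 0 0 0 0 0;0 0 0 0 0 0 0;0 0 0 0 0 0 0"

```text
time_s: 7.3
tool_pos: [0.6201, 0.2011, 0.077]
orientation: [-0.0, 0.648, 0.761, -0.001]
wrist_force: [-5.7, -1.5, 4.9]
finger_gap: 0.102
gripper_force: 39.4
```

play_rows:
  plan: "0 -0.3 0 0 0 0 0;0 -0.6 0 0 0 0 0;0 -0.6 0 0 0 0 0;0 -0.6 0 0 0 0 0;0 -0.6 0 0 0 0 0;0 -0.6 0 0 0 0 0;0 -0.6 0 0 0 0 0;0 -0.6 0 0 0 0 0;0 -0.6 0 0 0 0 0;0 -0.6 0 0 0 0 0"

```text
time_s: 8.3
tool_pos: [0.4844, 0.1784, 0.077]
orientation: [0.002, 0.649, 0.761, 0.003]
wrist_force: [5.3, -1.2, -4.1]
finger_gap: 0.101
gripper_force: 39.5
```

play_rows:
  plan: "0 -0.2 0 0 0 0 0;0 -0.1 0 0 0 0 0;0 -0.1 0 0 0 0 0;0 -0.1 0 0 0 0 0"

```text
time_s: 8.7
tool_pos: [0.4721, 0.1764, 0.077]
orientation: [0.002, 0.649, 0.761, 0.002]
wrist_force: [8.9, -4.2, -4.9]
finger_gap: 0.096
gripper_force: 39.6
```

play_rows:
  plan: "0 -0.1 0 0 0 0 0;0 -0.1 0 0 0 0 0;0 0 0 0 0 0 0"

```text
time_s: 9.0
tool_pos: [0.4722, 0.1765, 0.077]
orientation: [0.003, 0.65, 0.76, 0.006]
wrist_force: [14.7, -3.8, -10.2]
finger_gap: 0.1
gripper_force: 39.2
```

Run:
```python
from cell import ctrl
print(ctrl.state()["joints"].round(2))
```

```text
[-0.18  0.59 -0.36  2.21  0.51  0.41 -0.79]
```

play_rows:
  plan: "0 0.15 0 0 0 0 0;0 0 0 0 0 0 0.35;0 0 0 0 0 0 0.35;0 0 0 0 0 0 0.35;0 0 -0.4 0 0 0 0.35;0 0 -1 0 0 0 0.35;0 0 -1 0 0 0 0.35;0 0 -1 0 0 0 0.35;0 0 -1 0 0 0 0.35;0 0 -1 0 0 0 0.35"

```text
time_s: 10.0
tool_pos: [0.4662, 0.1767, 0.2129]
orientation: [-0.0, 0.648, 0.761, 0.0]
wrist_force: [0.6, -0.6, -0.6]
finger_gap: 0.348
gripper_force: 0.0
```

play_rows:
  plan: "0 0 -1 0 0 -1 0.35;0 0 0 0 0 -1 1;0 0 0 0 0 -1 1;0 0 0 0 0 -1 1;0 0 0 0 0 -1 1;0 0 0 0 0 -1 1;0 0 0 0 0 -1 1;0 0 0 0 0 -1 1;0 0 0 0 0 -1 1;0 0 0 0 0 -1 1"

```text
time_s: 11.0
tool_pos: [0.4662, 0.1766, 0.2368]
orientation: [0.0, 0.179, 0.984, -0.0]
wrist_force: [0.2, -0.8, -0.6]
finger_gap: 0.998
gripper_force: 0.0
```

play_rows:
  plan: "0 0 0 0 0 -1 1;0 0 0 0 0 -1 1;0 0 0 0 0 -1 1;0 0 0 0 0 -1 1;0 0 0 0 0 -1 1;0 0 0 0 0 0 1"

```text
time_s: 11.6
tool_pos: [0.4664, 0.1765, 0.2366]
orientation: [-0.0, -0.08, 0.997, 0.0]
wrist_force: [-0.2, 0.3, -0.7]
finger_gap: 0.994
gripper_force: 0.0
```

Run:
```python
from cell import ctrl
from h import *
s=ctrl.state();print(s["tool_pos"],s["orientation"],s["joints"].round(2))
q=np.load("tester.npy")
G=tf(q,[(-.205,-.06,.092)])[0];print("G",G)
P={}
for n in["top","scene"]:
    p=ctrl.snapshot(n);pickle.dump(p,open(n+"2.pkl","wb"));P[n]=p["image"]
    print(n,proj(p,[G,s["tool_pos"]]).round(1).tolist())
    for t in["green_module","white_module","drawer_handle"]:
        m=ctrl.masks_of(p,t);print(t,[(round(d["p"],2),[round(float(c),1) for c in d["centre"]],int(d["mask"].sum())) for d in m[:2]])
cv2.imwrite("pics/m2.png",np.hstack([cv2.resize(P["top"][120:220,180:280],(400,400),interpolation=2),cv2.resize(P["scene"][150:250,335:435],(400,400),interpolation=2)]))
```

```text
[0.46635295 0.17648388 0.23661559] [-1.92191014e-04 -7.99067450e-02  9.96802325e-01  1.36762490e-05] [ 0.29  0.45 -0.97  2.08  0.49  0.86  0.76]
G [0.59417105 0.13665208 0.092     ]
top [[253.4, 184.3], [230.7, 220.0]]
green_module [(0.68, [254.7, 185.9], 382)]
white_module [(0.69, [218.3, 185.2], 187), (0.32, [242.6, 179.1], 2776)]
drawer_handle [(0.55, [245.4, 177.8], 2994)]
scene [[367.4, 196.7], [367.1, 147.2]]
green_module [(0.53, [369.9, 201.4], 182), (0.37, [227.6, 208.4], 213)]
white_module [(0.67, [388.9, 192.2], 199)]
drawer_handle [(0.81, [371.9, 189.3], 1525), (0.21, [392.2, 190.5], 220)]
```

View pics/m2.png

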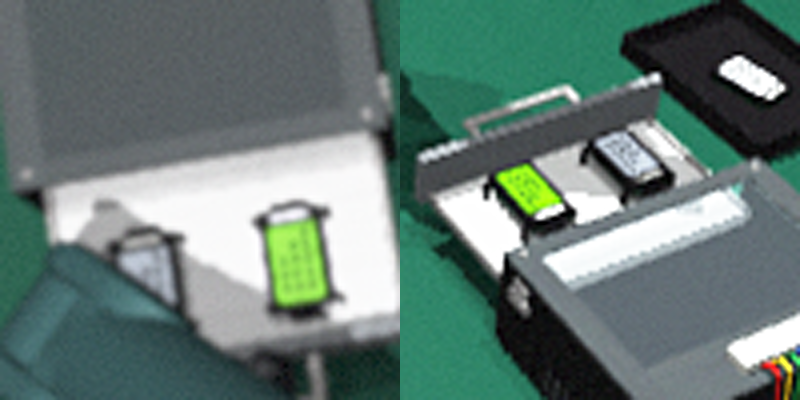

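play_rows:
  plan: "-0.96 -0.48 0 0 0 0 1;-0.96 -0.48 0 0 0 0 1;-0.96 -0.48 0 0 0 0 1;-0.96 -0.48 0 0 0 0 1;-0.96 -0.48 0 0 0 0 1;0 0 0 0 0 0 1;0 0 1 0 0 0 1;0 0 1 0 0 0 1;0 0 1 0 0 0 1;0 0 0 0 0 0 1"

```text
time_s: 13.0
tool_pos: [0.592, 0.1351, 0.1581]
orientation: [-0.004, -0.08, 0.997, -0.001]
wrist_force: [-0.6, -0.2, 0.1]
finger_gap: 1.0
gripper_force: 0.0
```

Run:
```python
from cell import ctrl
from h import *
s=ctrl.state();print(s["tool_pos"],s["orientation"],s["joints"].round(2))
q=np.load("tester.npy")
p=pickle.load(open("top2.pkl","rb"));p2=pickle.load(open("scene2.pkl","rb"))
for P,w in((p,(240,270,165,205)),(p2,(355,382,187,208))):
    I=P["image"].astype(int);M=(I[:,:,1]-I[:,:,2]>50)&(I[:,:,1]>150)
    Z=np.zeros_like(M);Z[w[2]:w[3],w[0]:w[1]]=1;M&=Z
    ys,xs=np.nonzero(M);r=cv2.minAreaRect(np.c_[xs,ys].astype(np.float32));print("green",xs.mean(),ys.mean(),len(xs),r)
    c=tf(q,[(-.205+a,-.06+b,.092) for a,b in((0,0),(-.04,-.025),(-.04,.025),(.04,-.025),(.04,.025))])
    print(proj(P,c).round(1).tolist())
P=ctrl.snapshot("scene");cv2.imwrite("pics/m3.png",cv2.resize(P["image"][140:240,310:443],(800,600),interpolation=2))
```

```text
[0.5920198  0.13510185 0.15810757] [-3.54962271e-03 -7.99299329e-02  9.96793691e-01 -9.71551547e-04] [ 0.27  0.67 -0.83  1.91  0.65  0.86  0.82]
green 253.67073170731706 185.15040650406505 246 ((253.60812377929688, 185.14866638183594), (19.563480377197266, 12.658721923828125), 80.53767395019531)
[[253.4, 184.3], [263.0, 195.3], [247.4, 197.9], [259.3, 170.9], [243.9, 173.5]]
green 366.5420560747664 196.84112149532712 107 ((366.5, 196.99998474121094), (14.849242210388184, 7.77817440032959), 45.0)
[[367.4, 196.7], [356.8, 192.7], [367.2, 189.1], [367.7, 204.7], [378.4, 200.8]]
```

View pics/m3.png

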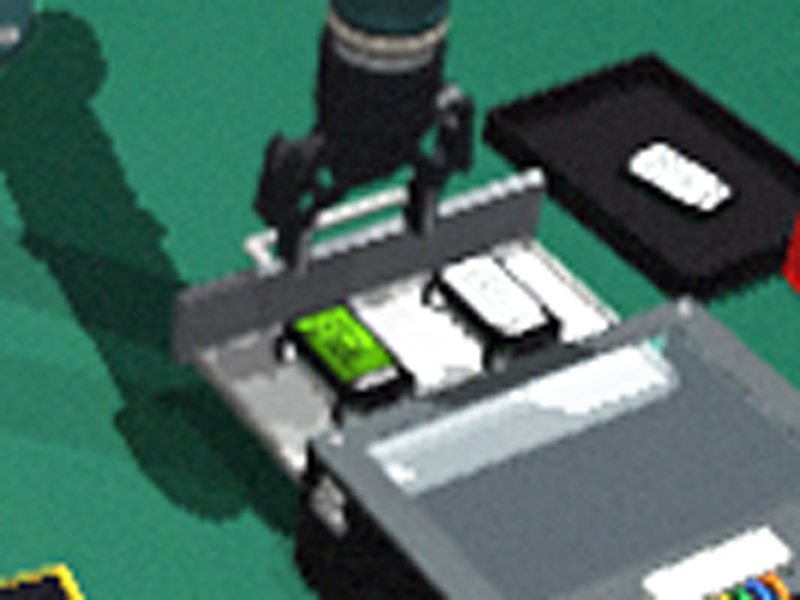

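play_rows:
  plan: "-0.08 0.04 0.7 0 0 0 1;0 0 0.7 0 0 0 1;0 0 0.7 0 0 0 1;0 0 0.7 0 0 0 1;0 0 0.65 0 0 0 1;0 0 0 0 0 0 1;0 0 0 0 0 0 1"

```text
time_s: 13.75
tool_pos: [0.5966, 0.1377, 0.0745]
orientation: [-0.0, -0.08, 0.997, 0.0]
wrist_force: [-0.2, -0.0, 0.7]
finger_gap: 1.0
gripper_force: 0.0
```

play_rows:
  plan: "0.08 0 0.12 0 0 0 1;0 0 0 0 0 0 1;0 0 0 0 0 0 0;0 0 0 0 0 0 0;0 0 0 0 0 0 0;0 0 0 0 0 0 0;0 0 0 0 0 0 0;0 0 0 0 0 0 0"
  grip_force: 50

```text
time_s: 14.55
tool_pos: [0.5954, 0.1368, 0.0727]
orientation: [0.0, -0.08, 0.997, -0.001]
wrist_force: [-0.3, -1.7, 5.2]
finger_gap: 0.569
gripper_force: 52.3
```

play_rows:
  plan: "0 0 -0.2 0 0 0 0;0 0 -0.4 0 0 0 0;0 0 -0.6 0 0 0 0;0 0 -1 0 0 0 0;0 0 -1 0 0 0 0;0 0 -1 0 0 0 0;0 0 -1 0 0 0 0;0 0 -1 0 0 0 0;0 0 -1 0 0 0 0;0 0 -1 0 0 0 0"

```text
time_s: 15.55
tool_pos: [0.5944, 0.1378, 0.2792]
orientation: [0.0, -0.08, 0.997, 0.0]
wrist_force: [0.3, -0.5, -2.0]
finger_gap: 0.576
gripper_force: 51.9
```

Run:
```python
from cell import ctrl
from h import *
s=ctrl.state();print(s["tool_pos"],s["joints"].round(2),s["finger_gap"],s["gripper_force"])
L=np.load("light.npy");ax=np.array([np.cos(L[2]),np.sin(L[2]),0]);z=-.5*ax+[0,0,np.sqrt(.75)];y=np.cross([0,0,1],ax);x=np.cross(y,z)
C=np.r_[L[:2],.135]+.15*z
# tool: x=-x_head, z=-z_head
Rt=np.c_[-x,np.cross(-z,-x),-z]; tgt=C+Rt[:,2]*.0073
R=Ro.from_quat(np.r_[s["orientation"][1:],s["orientation"][0]]).as_matrix()
np.savez("tgt.npz",R=Rt,t=tgt)
print("target",C,tgt,"psi start",np.arctan2(R[1,0],R[0,0]),"head yaw+pi",L[2]+np.pi)
print("rotvec units",(Ro.from_matrix(R.T@Rt).as_rotvec(degrees=True)/6).round(2),"delta tool now",(R.T@(tgt-s["tool_pos"])/.025).round(2))
```

```text
[0.59437531 0.13781303 0.27921476] [ 0.34  0.55 -0.94  1.8   0.5   1.05  0.94] 0.5756757616075707 51.91872954368591
target [ 0.58423758 -0.26803534  0.26490381] [ 0.58736252 -0.2699214   0.25858183] psi start -2.9813406604238946 head yaw+pi 2.598564916569436
rotvec units [ 1.77 -4.79  6.56] delta tool now [  2.88 -16.06   0.81]
```

play_rows:
  plan: "0.1 -0.5 -0.2 0 0 0 0;0.18 -0.97 -0.2 0 0 0 0;0.18 -0.97 -0.2 0 0 0 0;0.18 -0.97 -0.2 0 0 0 0;0.18 -0.97 -0.2 0 0 0 0;0.18 -0.97 -0.2 0 0 0 0;0.18 -0.97 -0.2 0 0 0 0;0.18 -0.97 -0.2 0 0 0 0;0.18 -0.97 -0.2 0 0 0 0;0.18 -0.97 -0.2 0 0 0 0"

```text
time_s: 16.55
tool_pos: [0.5878, -0.0994, 0.3264]
orientation: [-0.001, -0.079, 0.997, -0.0]
wrist_force: [1.1, 0.3, -0.3]
finger_gap: 0.57
gripper_force: 52.0
```

play_rows:
  plan: "0.18 -0.97 0 0 0 0 0;0.18 -0.97 0 0 0 0 0;0.18 -0.97 0 0 0 0 0;0.18 -0.97 0 0 0 0 0;0.18 -0.97 0 0 0 0 0;0.18 -0.97 0 0 0 0 0;0.18 -0.97 0 0 0 0 0;0 0 0 0 0 0 0"

```text
time_s: 17.35
tool_pos: [0.5827, -0.2764, 0.3253]
orientation: [-0.002, -0.076, 0.997, -0.001]
wrist_force: [-0.0, -0.7, -0.1]
finger_gap: 0.576
gripper_force: 52.0
```

play_rows:
  plan: "0 0 0 0.177 -0.479 0.656 0;0 0 0 0.177 -0.479 0.656 0;0 0 0 0.177 -0.479 0.656 0;0 0 0 0.177 -0.479 0.656 0;0 0 0 0.177 -0.479 0.656 0;0 0 0 0.177 -0.479 0.656 0;0 0 0 0.177 -0.479 0.656 0;0 0 0 0.177 -0.479 0.656 0;0 0 0 0.177 -0.479 0.656 0;0 0 0 0.177 -0.479 0.656 0"

```text
time_s: 18.35
tool_pos: [0.5834, -0.2694, 0.3264]
orientation: [0.249, 0.261, 0.93, -0.07]
wrist_force: [0.4, -0.9, -1.0]
finger_gap: 0.572
gripper_force: 52.0
```

play_rows:
  plan: "0 0 0 0 0 0 0;0 0 0 0 0 0 0"

```text
time_s: 18.55
tool_pos: [0.5843, -0.2691, 0.3267]
orientation: [0.248, 0.258, 0.931, -0.07]
wrist_force: [-0.4, 0.1, -0.1]
finger_gap: 0.568
gripper_force: 52.0
```

```bash
cat > rem.py <<'E'
from cell import ctrl
from h import *
s=ctrl.state();print(s["tool_pos"],s["joints"].round(2),s["finger_gap"],s["gripper_force"],s["time_s"])
g=np.load("tgt.npz")
R=Ro.from_quat(np.r_[s["orientation"][1:],s["orientation"][0]]).as_matrix()
print("rot",(Ro.from_matrix(R.T@g["R"]).as_rotvec(degrees=True)/6).round(2),"shift",(R.T@(g["t"]-s["tool_pos"])/.025).round(2))
E
python3 rem.py
```

```text
[ 0.58433018 -0.26913455  0.3267367 ] [ 0.82  0.28 -0.63  2.05  0.75  0.46  0.67] 0.5682267192393782 51.96554660797119 18.55
rot [-0.01 -0.01  0.02] shift [1.26 0.04 2.42]
```

play_rows:
  plan: "0.3 0 0.5 0 0 0 0;0.3 0 0.5 0 0 0 0;0.3 0 0.5 0 0 0 0;0.3 0.04 0.5 0 0 0 0;0.06 0 0.42 0 0 0 0;0 0 0 0 0 0 0;0 0 0 0 0 0 0;0 0 0 0 0 0 0"

```text
time_s: 19.35
tool_pos: [0.5885, -0.2711, 0.2597]
orientation: [0.25, 0.26, 0.93, -0.07]
wrist_force: [-0.4, 0.4, -0.2]
finger_gap: 0.57
gripper_force: 52.0
```

```bash
python3 rem.py
python3 - <<'E'
from cell import ctrl
from h import *
L=np.load("light.npy");ax=np.array([np.cos(L[2]),np.sin(L[2]),0]);z=-.5*ax+[0,0,np.sqrt(.75)];y=np.cross([0,0,1],ax);x=np.cross(y,z)
C=np.r_[L[:2],.135]+.15*z
X=[C+.012*z+a*x+b*y for a,b in((0,0),(-.04,-.025),(-.04,.025),(.04,.025),(.04,-.025))]
X+=[C]+[C+a*x+b*y for a,b in((-.04,-.025),(-.04,.025),(.04,.025),(.04,-.025))]
out=[]
for n,w in(("top",(370,155)),("scene",(246,183))):
    p=ctrl.snapshot(n);I=p["image"].copy();q=proj(p,X);print(n,q.round(1).tolist())
    x0,y0=int(q[0,0])-33,int(q[0,1])-33
    k=6;A=cv2.resize(I[y0:y0+66,x0:x0+66],None,fx=k,fy=k,interpolation=2);B=A.copy()
    for qq,c in((q[1:5],(0,0,255)),(q[6:],(255,0,0))): cv2.polylines(B,[((qq-[x0,y0]+.5)*k).round().astype(int).reshape(-1,1,2)],True,c,1)
    out.append(B)
    m=ctrl.masks_of(p,"green_module");print([(round(d["p"],2),[round(float(c),1) for c in d["centre"]],int(d["mask"].sum())) for d in m[:2]])
cv2.imwrite("pics/m4.png",np.hstack(out))
E
```

```text
[ 0.58846868 -0.27106819  0.25965678] [ 0.67  0.35 -0.46  2.12  1.02  0.34  0.39] 0.5701607729444258 51.96446478366852 19.35
rot [-0.01  0.01 -0.01] shift [0.07 0.02 0.01]
top [[390.0, 176.1], [390.6, 192.6], [374.9, 183.6], [389.4, 159.2], [405.5, 168.4], [390.4, 175.0], [391.0, 191.4], [375.4, 182.5], [389.8, 158.3], [405.8, 167.4]]
[(0.58, [396.1, 169.0], 243), (0.55, [395.1, 155.5], 653)]
scene [[264.2, 177.3], [261.0, 174.8], [274.5, 176.9], [267.7, 180.0], [253.5, 177.8], [263.9, 180.7], [260.7, 178.1], [274.1, 180.2], [267.4, 183.5], [253.1, 181.3]]
[]
```

View pics/m4.png

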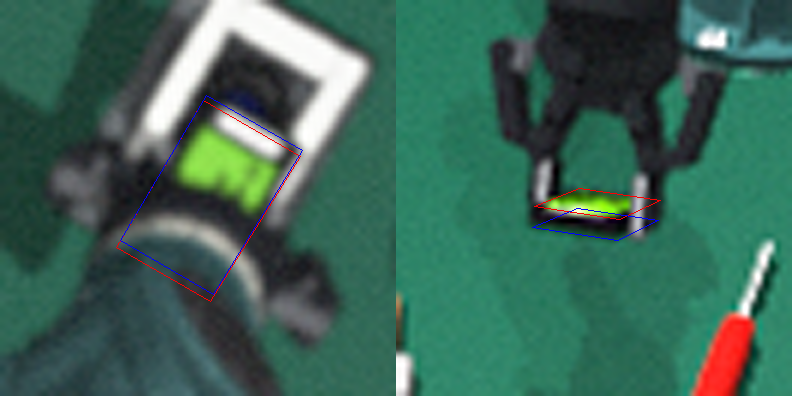

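The module's outline (top crop about (255,150), scene crop about (595,208)) matches the projected target to within about a pixel.

play_rows:
  plan: "0.05 0 0 0 0 0 0;0 0 0 0 0 0 0;0 0 0 0 0 0 0;0 0 0 0 0 0 0;0 0 0 0 0 0 0"

```text
time_s: 20.05
tool_pos: [0.587, -0.2701, 0.2583]
orientation: [0.249, 0.259, 0.93, -0.07]
wrist_force: [-0.4, -0.2, -0.7]
finger_gap: 0.569
gripper_force: 52.0
```

```bash
python3 rem.py; python3 -c "
from cell import ctrl
print(ctrl.job_done())"
```

```text
[ 0.58700527 -0.27011709  0.25826559] [ 0.67  0.35 -0.46  2.12  1.02  0.34  0.38] 0.5688325342126724 51.9646292924881 20.05
rot [-0.02  0.   -0.  ] shift [-0.01  0.01 -0.01]
the job is handed in; nothing more can be done
None
```

I handed the job in at about 20 s (limit 56 s): the drawer is out at its stop and the gripper is holding the green module still, 150 mm in front of the inspection camera, square to the lens and centred to about 3 mm in the pictures. The hand-in gave no verdict.

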